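# Take the pressure cap off a radiator

### The arm

A 7-joint arm with a two-finger parallel gripper is mounted at the origin on a cart in front of the work surface, level with it; the furniture and walls round the work are solid. World frame = base frame: x ahead of the robot, y to its left, z up, the work surface at z = 0. Lengths are in m, angles in rad, forces in N, time in s.
With the tool pointing down it reaches from about 0.4 to 0.85 m from the base axis. Payload 10.4 kg.
Tool frame: the origin (TCP) lies at the very end of the fingers, on their centre line; the grasp point (between the pads) lies 19 mm behind it; z points along the fingers, y is the line along which they close (so a half turn about z gives the same grasp; the last joint's range is limited). The gripper opens to 85 mm and grips with 20 to 120 N. Pads are 22 mm wide; open, the fingers measure 114 mm over their backs; the gripper's body (76 mm by 85 mm) begins 54 mm behind the grasp point. The pads swing forward as they close: fully open they stand 13 mm farther back than shut.
Start: joints at [1.223, 0.332, -0.065, 1.46, 0.022, 1.35, -0.088], TCP at [0.199, -0.592, 0.231] pointing down, gripper open.
Joint ranges: [-2.6, 2.6], [-0.5, 2.12], [-1.47, 1.34], [0.16, 2.42], [-1.27, 4.41], [0.06, 2.06], [-2.6, 2.6]. Speed limits (rad/s): [2.22, 2.22, 2.79, 2.79, 3.14, 3.14, 3.14].

### API

Orientations are given as a unit quaternion [x, y, z, w].
In Python, from workcell import manip gives the robot as it stands.
- The arm moves only by the shell command python3 -m jog 'ROWS' [FORCE]. ROWS is a JSON list of rows, 1 to 20 of them, each an object with the fields rx, ry, rz (a rotation vector in shares of pi/2 rad (1.0 is pi/2 rad)), x, y, z (the shift in a scale on which 1.0 is 800 mm), jaw (the opening from 0.0 (shut) to 1.0 (fully open)); a field left out counts as zero (the opening has to be given); each row is the pose to reach, as a shift and turn from the pose commanded when the command began, along the tool's axes at that moment; what a row does not reach only later rows make up. A row lasts 1/8 s, in which the tool goes at most 0.0625 m and 0.188 rad, less where a joint would pass 70% of its speed; a pose out of reach is approached as far as the arm can. The fingers move at their own pace and stop on an object; FORCE is the grip in N (left out, the last holds). Time passes only in rows, so rows that do not move let the fingers close. It prints the time, the measured TCP pose, the force, the opening and the grip force at its end. No shift or turn number may pass 1 either way. Input that does not fit is refused with a message, and nothing moves.
- manip.get_obs(): the state, without advancing time (a new reading comes with each control period).
- manip.camera(name): name is "scene" or "top"; returns the picture (480x640x3 uint8, blue, green, red); there is no depth.
- manip.calibration(name): a dict with "fx", "fy", "cx", "cy" (pixels), "world_from_camera" (4x4, takes a point from camera to world coordinates). Camera axes: x right, y up, looking along -z (the intrinsics and any distortion apply to the point x, -y, -z); pixel columns grow to the right and rows downward; lengths in m; the calibration is good to about 2 mm. A picture is of the moment at which its call begins. calibration takes no time and is no camera call.
- manip.hand_in(): hands the job in; it is judged then, once.
Trained networks look in the newest picture that a camera, given by its name, has taken for a name from the list of things; names that differ only in an ending like _2 or _b are one class to them, and where a whole thing is asked for, a point or a joint stands for the part that bears it (a point fixed in the world has none). Each returns a list of dicts, best first, with "confidence" (0 to 1); they miss things now and then, are a little off and sometimes report something else, mostly with a low value. They report only what shows in the picture. A call takes as long as a camera call.
- manip.outline_of(camera, thing): "mask" (480x640 bool, what is visible of it) and "bbox" ([left, top, right, bottom] in pixels, round what is visible of it).
The state is a dict: "clock": time; "joint_pos": joint angles; "joint_velocities": joint speeds; "tau": joint torques, N m; "position": TCP position; "ee_rot": TCP orientation; "ft_force": force on the tool from outside, world axes, zero at the start; "torque": the same for the moment, N m; "grip_width": opening from 0.0 (shut) to 1.0 (fully open); "grasp_force": force on a finger pad.
Only numpy, scipy, OpenCV 4.12 (cv2) and the standard library are available. Lean on these libraries where they do the work, as an engineer would, in place of code of your own. Each camera call takes 0.05 s, during which the arm holds its last target. There are 200 camera calls.

### The job

Take the pressure cap off the radiator on the bench and set it down upright, grip up, near the middle of the round enamelled plate. Turn the cap anticlockwise without pressing until you feel its first stop, then press it down against its spring and, keeping it down, turn on past the stop to where it comes free, and lift it straight off. The neck is soft aluminium, so go by feel and never force the cap; do not drop it, and leave the brass coupler, the screwdriver and the spring clips where they lie.

Things in the scene. Friction and masses are not known exactly. Their poses are not given: they have to be found in the camera images.
- cap: Black pressure cap, 63 mm wide, a fluted skirt with a raised straight grip rib on top. Origin: centre of the skirt's lower edge. x runs along the rib (50 x 14 mm, 19 mm high), z up; disc top at z 17.5 mm, rib top at 36 mm. A sprung rubber foot, 26 mm wide, reaches about 12 mm below the skirt when free. About 0.12 kg.
- cap_grip (a point): Middle of the rib's top edge, on the cap's axis. Anticlockwise frees. The first stop comes 13 to 53 degrees on, unlike each time: feel it by the rising moment; turning takes under 0.2 Nm, and twists over 0.6 Nm, presses over 25 N or hard pulls on a caught cap spoil the neck. At the stop 4 mm of press (9 N of spring, 1 N/mm) passes it; at 6.5 mm the cap bottoms hard.
- radiator: Small aluminium radiator, 220 x 46 mm, 142 mm high, fixed upright on a steel plate 252 x 100 x 6 mm. Origin: under the plate's middle; x its thickness (hose spouts to +x), y its length, z up. Filler neck at y +55 mm, rim at z 162 mm. The cap is free 32 degrees (29 to 35) past the stop and springs up there; turned farther it catches again. Lifted 30 mm it is clear of the neck.
- plate: Round white enamelled plate with a black rim, loose, 209 mm wide; rim 17 mm high, flat floor 2 mm above the table and about 170 mm wide. Origin: centre of its underside. A thin black post hangs behind the work at x 0.62, y 0.16 m, its end 0.56 m up: keep the arm clear. Standing in the plate on its foot, the cap has its skirt's lower edge about 13 mm above the table.
- coupler: Bystander: brass hose coupler, 45 x 23 x 20 mm, lying behind the work. Origin: centre of its underside.
- screwdriver: Bystander: short screwdriver with a dark handle, 149 x 25 x 25 mm, lying behind the work. Origin: centre of its underside.
- spring_clips: Bystander: bundle of wire spring clips, 70 x 70 x 41 mm, near the table's front edge. Origin: centre of its underside.

How it is judged:
On the way, in this order (a step that is already met when the one before it is completed fails the run):
1. the cap, not pressed down, is turned anticlockwise towards its first stop (angle between the x axis of cap and the x axis of radiator, either way round above 0.52 rad and z of cap in the frame of radiator above 0.152 m), for 0.2 s.
2. the cap is pressed down clear of the stop (z of cap in the frame of radiator below 0.1517 m), for 0.02 s.
3. the cap is lifted clear of the neck (z of cap in the frame of radiator above 0.18 m), for 0.1 s.
At the end, for the whole second after the job is handed in: The cap stands in the plate, its axis within 60 mm of the plate's centre, grip up (tilt under 0.2 rad) and at rest, the plate flat on the table (horizontal distance between cap and plate below 0.06 m and z of cap in the frame of plate below 0.025 m and angle between cap's own z axis and vertical below 0.2 rad and angle between plate's own z axis and vertical below 0.05 rad and linear speed of cap below 0.02 m/s); the robot touches nothing.
It fails at once if the contact force between the cap and the radiator's neck, the spring's included, passes 45 N (contact force between cap and radiator above 45 N).
It fails at once if the cap is dropped or flung: it moves faster than 0.7 m/s while no finger holds it (linear speed of cap above 0.7 m/s and contact force between the fingers and cap below 0.1 N).
It fails at once if the brass coupler, the screwdriver or the spring clips are shifted by more than 30 mm (distance of any of coupler, screwdriver, spring_clips from where it was at the start of the episode above 0.03 m).
It also fails if it takes over 64 s, if anything falls off the work surface, if the arm or the gripper's body presses on something with over 40 N, if the wrist force passes 120 N, or if a joint passes its speed limit or range.

## Working session

There is one attempt and no reset: what is moved stays moved. The work goes in short steps, Python scripts to look and compute and a shell command to move; the robot and the scene stay as the last step left them, time stands still between calls to the robot, and variables do not carry over. Pictures are saved under pics/ and viewed, at most 10 in all, crops included, and the job is handed in when it is done.

```bash
mkdir -p pics
python3 - <<'E'
from workcell import manip
import cv2,numpy as np
for c in("scene","top"):
    im=manip.camera(c);cv2.imwrite(f"pics/{c}0.png",im)
    k=manip.calibration(c);print(c,{a:(np.round(b,4).tolist()) for a,b in k.items()})
    for t in("cap","plate","radiator","cap_grip"):
        for r in manip.outline_of(c,t)[:2]:
            m=cv2.moments(r["mask"].astype(np.uint8),True)
            print(t,round(r["confidence"],2),np.round(r["bbox"]),m["m10"]/m["m00"],m["m01"]/m["m00"])
o=manip.get_obs();print({k:np.round(v,3).tolist() for k,v in o.items()})
E
```

```text
scene {'fx': 435.8109, 'fy': 435.8109, 'cx': 323.1763, 'cy': 243.3477, 'world_from_camera': [[0.8509, 0.3011, -0.4305, 0.1866], [-0.5252, 0.474, -0.7067, -0.4559], [-0.0087, 0.8275, 0.5614, 0.6118], [0.0, 0.0, 0.0, 1.0]]}
cap 0.69 [229. 186. 262. 220.] 245.34527687296418 204.39576547231272
plate 0.82 [298. 322. 418. 415.] 356.0572802798426 368.9901617839965
radiator 0.67 [216. 210. 322. 311.] 270.80049299029423 258.5892774611
cap_grip 0.9 [232. 187. 262. 218.] 244.9685534591195 204.77987421383648
top {'fx': 507.2472, 'fy': 507.2472, 'cx': 310.9563, 'cy': 243.0383, 'world_from_camera': [[-0.029, 0.9859, -0.1648, 0.3898], [-0.9995, -0.031, -0.01, 0.1217], [-0.015, 0.1644, 0.9863, 0.9733], [0.0, 0.0, 0.0, 1.0]]}
cap 0.88 [170. 265. 212. 303.] 189.8844065166796 283.20248254460824
plate 0.82 [352. 212. 460. 327.] 405.32364016736403 269.00198744769875
plate 0.18 [162. 227. 310. 327.] 244.2141592920354 279.1005631536605
radiator 0.73 [161. 228. 311. 329.] 243.85215348472983 278.9306186374315
cap_grip 0.79 [170. 264. 212. 302.] 189.94322482967448 283.08175624526876
{'clock': 0.5, 'joint_pos': [1.223, 0.332, -0.065, 1.46, 0.022, 1.35, -0.089], 'joint_velocities': [0.0, -0.001, -0.002, -0.001, -0.001, -0.001, -0.001], 'tau': [-0.001, -62.475, 0.048, -39.156, 0.016, 0.002, -0.0], 'position': [0.199, -0.592, 0.231], 'ee_rot': [0.987, 0.162, 0.0, 0.0], 'ft_force': [-0.98, 0.309, 0.37], 'torque': [0.059, 0.021, 0.017], 'grasp_force': 0.0, 'grip_width': 1.002}
```

Run:
```python
import cv2
a=cv2.imread("pics/top0.png")[200:360,130:490]
cv2.imwrite("pics/topc.png",cv2.resize(a[:,:200],None,fx=4,fy=3.75,interpolation=cv2.INTER_CUBIC) if 0 else cv2.resize(a[:,:200],None,fx=3.75,fy=3.75,interpolation=cv2.INTER_CUBIC))
```

```text
(no output)
```

View pics/topc.png

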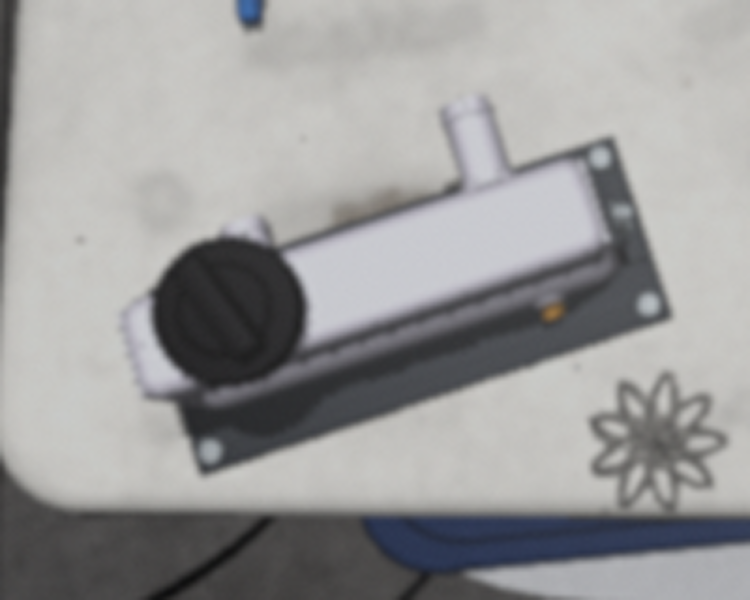

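View pics/scene0.png

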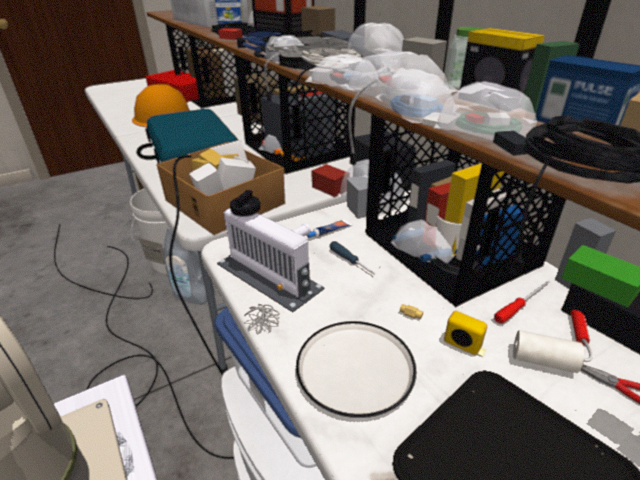

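View pics/top0.png

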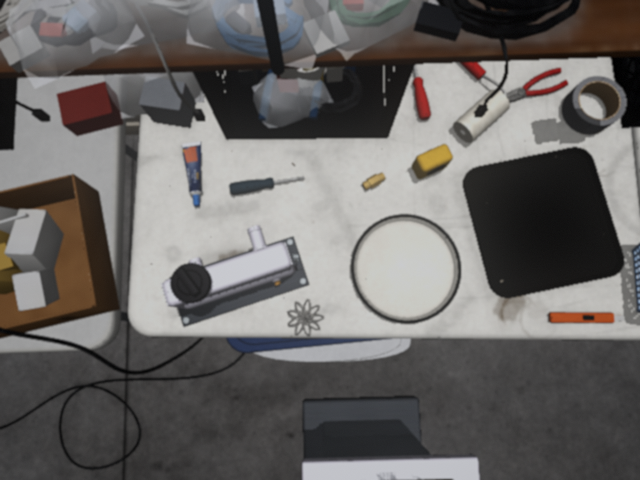

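The cap rib (about pixel 191,283 in top) already sits about 12° anticlockwise of the radiator's x axis. The plate is at about (405,269), and the clips lie between the two at (305,317). Next I compute world positions.

```bash
cat > h.py <<'E'
from workcell import manip
import numpy as np
def ray(c,u,v):
    k=manip.calibration(c);T=np.array(k["world_from_camera"])
    d=T[:3,:3]@np.array([(u-k["cx"])/k["fx"],-(v-k["cy"])/k["fy"],-1]);return T[:3,3],d
def atz(c,u,v,z):
    p,d=ray(c,u,v);return (p+d*(z-p[2])/d[2])[:2]
def tool(dw,yaw=0):  # world delta -> tool axes
    from scipy.spatial.transform import Rotation as R
    return np.round(R.from_quat(manip.get_obs()["ee_rot"]).inv().apply(dw),4)
E
python3 - <<'E'
from h import *
C=lambda x,y:(x/3.75+130,y/3.75+200)
a,b,c=[atz("top",*C(*p),.006) for p in((612,138),(670,318),(203,473))]
print("corners",a,b,c,np.linalg.norm(a-b),np.linalg.norm(c-b))
y=(c-b)/np.linalg.norm(c-b);x=np.array([y[1],-y[0]]);m=(a+c)/2
print("rad",m,np.degrees(np.arctan2(x[1],x[0])),"neck",m+.055*y)
for z in(.155,.17,.19):print(z,atz("top",*C(229,311),z))
p,q=atz("top",*C(197,265),.19),atz("top",*C(247,350),.19);print("rib",p,q,(p+q)/2,np.linalg.norm(p-q),np.degrees(np.arctan2(*(p-q)[::-1])))
print("scene cap",atz("scene",244.8,204,.18),"plate",atz("top",406,268.5,.015),atz("scene",356,369,.015))
print("clips",atz("top",306,317,.02))
E
```

```text
corners [0.56480978 0.16554494] [0.47088172 0.1381958 ] [0.3999298  0.37559882] 0.09782870542257817 0.24777887350395508
rad [0.48236979 0.27057188] 16.639667766355544 neck [0.46662045 0.32326873]
0.155 [0.46717775 0.3260604 ]
0.17 [0.46575991 0.32231368]
0.19 [0.46386945 0.31731805]
rib [0.48340783 0.33084447] [0.44754697 0.30971409] [0.4654774  0.32027928] 0.04162324433045929 30.507969978922088
scene cap [0.45773405 0.29517213] plate [ 0.49542424 -0.0471607 ] [ 0.49054515 -0.06052914]
clips [0.40996526 0.14460755]
```

Run:
```python
from h import *
def proj(c,P):
    k=manip.calibration(c);T=np.array(k["world_from_camera"]);q=(np.array(P)-T[:3,3])@T[:3,:3]
    return np.c_[k["cx"]-k["fx"]*q[:,0]/q[:,2],k["cy"]+k["fy"]*q[:,1]/q[:,2]]
t=np.linspace(0,6.28,60)
circ=lambda x,y,z,r:np.c_[x+r*np.cos(t),y+r*np.sin(t),0*t+z]
for c in("scene","top"):
    print(manip.calibration(c).keys())
    for P in(circ(.4954,-.0472,.017,.1045),np.r_[circ(.466,.322,.155,.0315),circ(.466,.322,.172,.0315)]):
        p=proj(c,P);print(c,p.min(0),p.max(0))
    print(proj(c,[[.5648,.1655,.006],[.4709,.1382,.006],[.3999,.3756,.006]]))
```

```text
dict_keys(['fx', 'fy', 'cx', 'cy', 'world_from_camera'])
scene [293.55676742 319.35367848] [415.10017776 415.34937537]
scene [228.59321993 194.07933006] [259.58817588 215.67223102]
[[323.49010446 286.30217496]
 [291.1310793  309.56234136]
 [216.32254226 261.69210652]]
dict_keys(['fx', 'fy', 'cx', 'cy', 'world_from_camera'])
top [350.90169555 214.40079314] [461.71640775 324.35485974]
top [171.16498163 262.96511173] [212.94703758 303.13782676]
[[293.22327896 236.80424279]
 [308.66419656 284.79049086]
 [184.13251943 326.14933129]]
```

Run:
```python
import cv2
cv2.imwrite("pics/scenec.png",cv2.resize(cv2.imread("pics/scene0.png")[170:320,200:400],None,fx=4,fy=4,interpolation=cv2.INTER_CUBIC))
```

```text
(no output)
```

View pics/scenec.png

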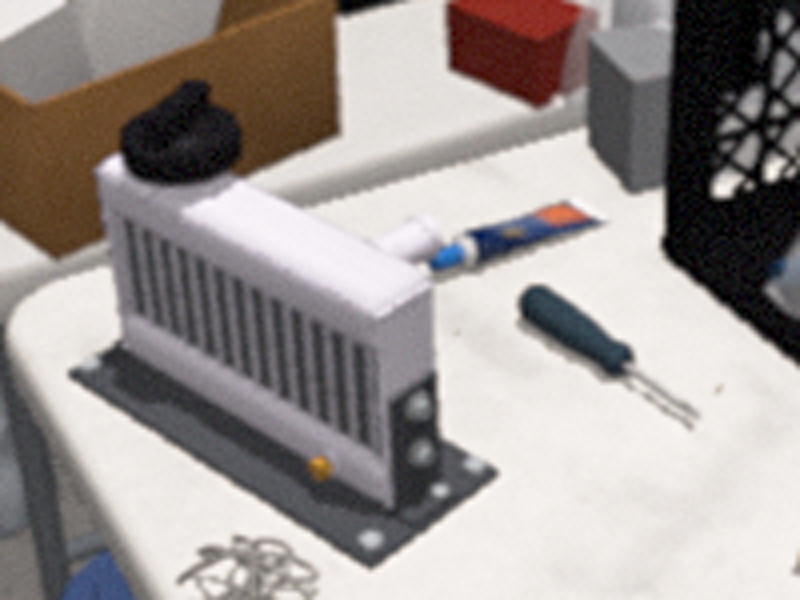

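Run:
```python
from h import *
from scipy.spatial.transform import Rotation as R
o=manip.get_obs();p=o["position"];r=R.from_quat(o["ee_rot"]);print(r.as_matrix().round(3).tolist())
for w in([.199,-.592,.3],[.5,-.3,.3],[.53,0,.3],[.466,.32,.29],[.466,.32,.26]):print(w,tool(np.array(w)-p),np.linalg.norm(np.array(w)-p))
```

```text
[[0.948, 0.319, 0.0], [0.319, -0.948, -0.0], [0.0, 0.0, -1.0]]
[0.199, -0.592, 0.3] [-0.0003 -0.0005 -0.0687] 0.06870088377683196
[0.5, -0.3, 0.3] [ 0.3781 -0.1812 -0.0687] 0.4248557791344557
[0.53, 0, 0.3] [ 0.5023 -0.4559 -0.0687] 0.6817850943984345
[0.466, 0.32, 0.29] [ 0.5437 -0.7796 -0.0587] 0.9522770992920847
[0.466, 0.32, 0.26] [ 0.5437 -0.7796 -0.0287] 0.9508994462875883
```

Careful with the scale: shifts go in shares of 800 mm and turns go in shares of pi/2 rad. That gives: -0.77 m / 0.8 = -0.9625, -0.73 m / 0.8 = -0.9125, -0.208 rad / 1.5708 = -0.1324.

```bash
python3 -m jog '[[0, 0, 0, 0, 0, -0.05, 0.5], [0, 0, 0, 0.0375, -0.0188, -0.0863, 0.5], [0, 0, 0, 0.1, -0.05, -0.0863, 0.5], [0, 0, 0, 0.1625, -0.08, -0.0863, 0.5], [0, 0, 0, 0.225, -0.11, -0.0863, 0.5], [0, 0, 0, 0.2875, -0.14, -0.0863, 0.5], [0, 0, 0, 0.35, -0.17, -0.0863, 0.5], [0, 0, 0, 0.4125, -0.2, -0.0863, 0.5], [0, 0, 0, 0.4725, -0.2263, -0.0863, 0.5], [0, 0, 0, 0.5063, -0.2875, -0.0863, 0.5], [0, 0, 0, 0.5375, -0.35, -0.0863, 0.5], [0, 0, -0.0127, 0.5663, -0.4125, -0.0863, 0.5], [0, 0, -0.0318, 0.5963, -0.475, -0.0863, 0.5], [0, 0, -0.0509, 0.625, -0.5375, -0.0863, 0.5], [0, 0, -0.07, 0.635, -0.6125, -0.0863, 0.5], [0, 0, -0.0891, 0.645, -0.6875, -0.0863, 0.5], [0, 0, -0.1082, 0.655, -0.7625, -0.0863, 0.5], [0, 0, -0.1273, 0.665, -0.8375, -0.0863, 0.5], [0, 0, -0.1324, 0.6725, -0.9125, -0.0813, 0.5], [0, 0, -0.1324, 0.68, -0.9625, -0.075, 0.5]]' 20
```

```text
refused: ROWS must be a list of objects with named fields. Nothing was moved.
```

The error is about the shape of the input: a list of objects with named fields. Fixing that and sending the same move.

```bash
python3 -m jog '[{"z": -0.05, "jaw": 0.5}, {"x": 0.0375, "y": -0.0188, "z": -0.0863, "jaw": 0.5}, {"x": 0.1, "y": -0.05, "z": -0.0863, "jaw": 0.5}, {"x": 0.1625, "y": -0.08, "z": -0.0863, "jaw": 0.5}, {"x": 0.225, "y": -0.11, "z": -0.0863, "jaw": 0.5}, {"x": 0.2875, "y": -0.14, "z": -0.0863, "jaw": 0.5}, {"x": 0.35, "y": -0.17, "z": -0.0863, "jaw": 0.5}, {"x": 0.4125, "y": -0.2, "z": -0.0863, "jaw": 0.5}, {"x": 0.4725, "y": -0.2263, "z": -0.0863, "jaw": 0.5}, {"x": 0.5063, "y": -0.2875, "z": -0.0863, "jaw": 0.5}, {"x": 0.5375, "y": -0.35, "z": -0.0863, "jaw": 0.5}, {"rz": -0.0127, "x": 0.5663, "y": -0.4125, "z": -0.0863, "jaw": 0.5}, {"rz": -0.0318, "x": 0.5963, "y": -0.475, "z": -0.0863, "jaw": 0.5}, {"rz": -0.0509, "x": 0.625, "y": -0.5375, "z": -0.0863, "jaw": 0.5}, {"rz": -0.07, "x": 0.635, "y": -0.6125, "z": -0.0863, "jaw": 0.5}, {"rz": -0.0891, "x": 0.645, "y": -0.6875, "z": -0.0863, "jaw": 0.5}, {"rz": -0.1082, "x": 0.655, "y": -0.7625, "z": -0.0863, "jaw": 0.5}, {"rz": -0.1273, "x": 0.665, "y": -0.8375, "z": -0.0863, "jaw": 0.5}, {"rz": -0.1324, "x": 0.6725, "y": -0.9125, "z": -0.0813, "jaw": 0.5}, {"rz": -0.1324, "x": 0.68, "y": -0.9625, "z": -0.075, "jaw": 0.5}]' 20
python3 -m jog '[{"y": -0.0125, "z": 0.0188, "jaw": 0.5}, {"y": -0.0125, "z": 0.0375, "jaw": 0.5}, {"y": -0.0125, "z": 0.0375, "jaw": 0.5}]'
python3 - <<'E'
from h import *
o=manip.get_obs();p=o["position"];print(p,o["joint_pos"].round(2) if hasattr(o["joint_pos"],"round") else o["joint_pos"],o["ft_force"],o["torque"],tool(np.array([.466,.32,.26])-p))
E
```

```text
clock: 3.0
position: [0.468, 0.3139, 0.2916]
ee_rot: [0.964, 0.264, 0.0, -0.0]
ft_force: [1.0, 0.5, -0.1]
grip_width: 0.504
grasp_force: 0.0
clock: 3.38
position: [0.4647, 0.3173, 0.2597]
ee_rot: [0.965, 0.262, -0.001, 0.001]
ft_force: [0.1, -0.5, 0.8]
grip_width: 0.503
grasp_force: 0.0
[0.46469273 0.31732615 0.25971461] [-0.01  0.27 -0.8   1.55  0.2   1.4  -1.87] [ 0.05687802 -0.45334101  0.8107653 ] [-0.00918203  0.03990057  0.02888517] [ 0.0025 -0.0016 -0.0003]
```

Scaled: 0.03 m / 0.8 = 0.0375, 0.0025 m / 0.8 = 0.0031.

```bash
python3 -m jog '[{"x": 0.0031, "y": -0.0019, "jaw": 0.5}, {"x": 0.0031, "y": -0.0019, "z": 0.0188, "jaw": 0.5}, {"x": 0.0031, "y": -0.0019, "z": 0.0375, "jaw": 0.5}, {"x": 0.0031, "y": -0.0019, "z": 0.0375, "jaw": 0.5}]'
python3 - <<'E'
from h import *
import cv2
a=manip.camera("scene")[140:240,190:300];b=manip.camera("top")[230:330,130:240]
cv2.imwrite("pics/g1.png",np.hstack([cv2.resize(i,None,fx=3.6,fy=3.6,interpolation=cv2.INTER_CUBIC) for i in(a,b)]))
E
```

```text
clock: 3.88
position: [0.4651, 0.3215, 0.2295]
ee_rot: [0.965, 0.263, -0.001, 0.0]
ft_force: [0.2, -0.8, -0.2]
grip_width: 0.501
grasp_force: 0.0
```

View pics/g1.png

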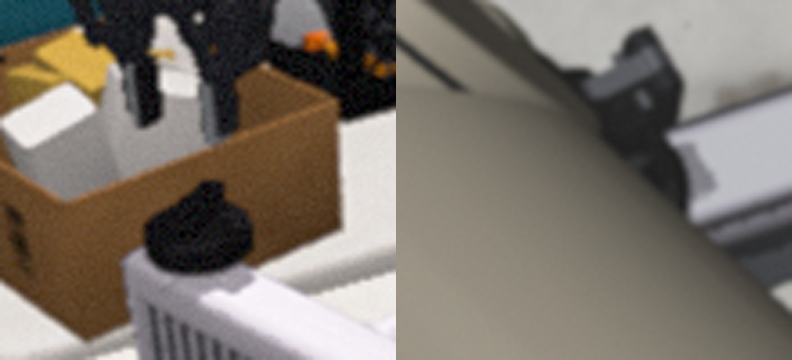

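Run:
```python
from h import *
k=manip.calibration("scene");T=np.array(k["world_from_camera"])
def proj(P):
    q=(np.array(P)-T[:3,3])@T[:3,:3];return [k["cx"]-k["fx"]*q[0]/q[2],k["cy"]+k["fy"]*q[1]/q[2]]
from scipy.spatial.transform import Rotation as R
o=manip.get_obs();r=R.from_quat(o["ee_rot"])
for s in(-.022,.022):
  for zz in(0,-.005):
    for xx in(-.011,.011):
      u,v=proj(o["position"]+r.apply([xx,s,zz]));print(s,zz,xx,round((u-190)*3.6),round((v-140)*3.6))
c=np.array([.466,.320])
for z in(.155,.1725):
    u,v=proj([*c,z]);print("cap",z,(u-190)*3.6,(v-140)*3.6)
d=np.array([np.cos(np.radians(30.5)),np.sin(np.radians(30.5))])
for s in(-.025,.025):
    u,v=proj([*(c+s*d),.191]);print("rib",s,(u-190)*3.6,(v-140)*3.6)
```

```text
-0.022 0 -0.011 138 127
-0.022 0 0.011 162 113
-0.022 -0.005 -0.011 137 119
-0.022 -0.005 0.011 161 104
0.022 0 -0.011 201 143
0.022 0 0.011 225 127
0.022 -0.005 -0.011 200 135
0.022 -0.005 0.011 224 119
cap 0.155 198.17985653244014 246.6858470808586
cap 0.1725 194.89902997473536 220.51826489445307
rib -0.025 164.78671213489957 210.655383473672
rib 0.025 216.86994748694937 174.547468995012
```

Scaled: 0.0435 m / 0.8 = 0.0544, 0.002 m / 0.8 = 0.0025.

```bash
python3 -m jog '[{"y": 0.0025, "z": 0.025, "jaw": 0.5}, {"y": 0.0025, "z": 0.0438, "jaw": 0.5}, {"y": 0.0025, "z": 0.0544, "jaw": 0.5}, {"y": 0.0025, "z": 0.0544, "jaw": 0.5}]'
python3 -m jog '[{"z": 0.0038, "jaw": 0.5}, {"z": 0.0075, "jaw": 0.5}, {"z": 0.0113, "jaw": 0.5}, {"z": 0.0113, "jaw": 0.5}]'
```

```text
clock: 4.47
position: [0.4664, 0.3204, 0.1874]
ee_rot: [0.965, 0.263, -0.0, 0.0]
ft_force: [0.4, -1.0, 1.2]
grip_width: 0.499
grasp_force: 0.0
clock: 4.97
position: [0.4665, 0.3204, 0.1786]
ee_rot: [0.965, 0.263, -0.0, 0.0]
ft_force: [0.2, 0.3, 0.4]
grip_width: 0.499
grasp_force: 0.0
```

Scaled: 0.0025 m / 0.8 = 0.0031.

```bash
python3 -m jog '[{"z": 0.0031, "jaw": 0.4}, {"z": 0.0031, "jaw": 0.3}, {"z": 0.0031, "jaw": 0.25}, {"z": 0.0031, "jaw": 0.22}, {"z": 0.0031, "jaw": 0.20}, {"z": 0.0031, "jaw": 0.18}]' 20
python3 -m jog '[{"jaw": 0.15}, {"jaw": 0.12}]'
```

```text
clock: 5.72
position: [0.4665, 0.3212, 0.1766]
ee_rot: [0.965, 0.264, 0.0, -0.0]
ft_force: [-2.0, 4.5, 2.4]
grip_width: 0.181
grasp_force: 5.1
clock: 5.98
position: [0.4665, 0.3211, 0.1767]
ee_rot: [0.965, 0.263, 0.0, -0.0]
ft_force: [-1.7, 4.5, 3.5]
grip_width: 0.158
grasp_force: 19.8
```

Scaled: -0.001 m / 0.8 = -0.0013.

```bash
python3 -m jog '[{"y": -0.0013, "jaw": 0.0}, {"y": -0.0013, "jaw": 0.0}, {"y": -0.0013, "jaw": 0}]' 45
cat > s.py <<'E'
from h import *
from scipy.spatial.transform import Rotation as R
o=manip.get_obs();m=R.from_quat(o["ee_rot"]).as_matrix()
print("yaw",round(np.degrees(np.arctan2(m[1,0],m[0,0])),2),"F",np.round(o["ft_force"],1),"T",np.round(o["torque"],3),"p",np.round(o["position"],4),"g",round(o["grasp_force"],1),"tilt",np.round(m[:2,2],3),"tool F",tool(o["ft_force"]))
E
python3 s.py
python3 -m jog '[{"rz": -0.0191, "jaw": 0}, {"rz": -0.0382, "jaw": 0}, {"rz": -0.0573, "jaw": 0}, {"rz": -0.0573, "jaw": 0}]' | tail -1; python3 s.py
python3 -m jog '[{"rz": -0.0191, "jaw": 0}, {"rz": -0.0382, "jaw": 0}, {"rz": -0.0573, "jaw": 0}, {"rz": -0.0573, "jaw": 0}]' | tail -1; python3 s.py
```

```text
clock: 6.35
position: [0.4665, 0.3213, 0.1767]
ee_rot: [0.965, 0.263, 0.0, 0.0]
ft_force: [-2.4, 3.6, 5.7]
grip_width: 0.149
grasp_force: 48.2
yaw 30.51 F [-2.4  3.6  5.7] T [ 0.615  0.295 -0.048] p [0.4665 0.3213 0.1767] g 48.2 tilt [0.001 0.   ] tool F [-0.2024 -4.2794 -5.709 ]
grasp_force: 48.3
yaw 35.67 F [-1.6  2.2  4.7] T [0.436 0.194 0.035] p [0.4667 0.321  0.1767] g 48.3 tilt [ 0.001 -0.   ] tool F [-0.0138 -2.7194 -4.6821]
grasp_force: 48.2
yaw 40.82 F [-0.2  1.1  5.5] T [ 0.349  0.115 -0.049] p [0.4668 0.3209 0.1767] g 48.2 tilt [ 0.001 -0.   ] tool F [ 0.588  -0.9556 -5.5376]
```

Scaled: -0.0005 m / 0.8 = -0.0006, -0.06 rad / 1.5708 = -0.0382.

```bash
for i in 1; do
python3 -m jog '[{"rz": -0.0191, "z": -0.0006, "jaw": 0}, {"rz": -0.0382, "z": -0.0006, "jaw": 0}, {"rz": -0.0382, "z": -0.0006, "jaw": 0}]' | tail -1; python3 s.py; done
python3 -m jog '[{"rz": -0.0191, "jaw": 0}, {"rz": -0.0382, "jaw": 0}, {"rz": -0.0382, "jaw": 0}]' | tail -1; python3 s.py
```

```text
grasp_force: 47.9
yaw 44.28 F [0.9 1.2 3.5] T [ 0.1   -0.344  0.   ] p [0.4666 0.3209 0.1768] g 47.9 tilt [ 0.001 -0.   ] tool F [ 1.4846 -0.2161 -3.4917]
grasp_force: 48.0
yaw 47.74 F [ 1.1 -0.4  4.1] T [-0.101 -0.354 -0.031] p [0.4663 0.3211 0.1768] g 48.0 tilt [ 0. -0.] tool F [ 0.4217  1.0731 -4.1357]
```

Scaled: -0.06 rad / 1.5708 = -0.0382.

```bash
python3 -m jog '[{"rz": -0.0191, "jaw": 0}, {"rz": -0.0382, "jaw": 0}, {"rz": -0.0382, "jaw": 0}]' | tail -1; python3 s.py
python3 -m jog '[{"rz": -0.0191, "jaw": 0}, {"rz": -0.0318, "jaw": 0}, {"rz": -0.0318, "jaw": 0}]' | tail -1; python3 s.py
```

```text
grasp_force: 48.1
yaw 51.19 F [ 1.  -0.1  4.7] T [-0.242 -0.149 -0.004] p [0.4661 0.3212 0.1768] g 48.1 tilt [-0. -0.] tool F [ 0.5641  0.8755 -4.7043]
grasp_force: 48.1
yaw 54.04 F [-0.1 -0.6  4.9] T [-0.264 -0.087 -0.021] p [0.4661 0.3213 0.1767] g 48.1 tilt [-0. -0.] tool F [-0.5497  0.2194 -4.8582]
```

Scaled: -0.05 rad / 1.5708 = -0.0318.

```bash
python3 -m jog '[{"rz": -0.0191, "jaw": 0}, {"rz": -0.0318, "jaw": 0}, {"rz": -0.0318, "jaw": 0}]' | tail -1; python3 s.py
python3 -m jog '[{"rz": -0.0191, "jaw": 0}, {"rz": -0.0318, "jaw": 0}, {"rz": -0.0318, "jaw": 0}]' | tail -1; python3 s.py
```

```text
grasp_force: 48.0
yaw 56.91 F [ 0.6 -0.   4.3] T [-0.13  -0.133 -0.067] p [0.4661 0.3214 0.1768] g 48.0 tilt [-0.  0.] tool F [ 0.2942  0.4993 -4.2678]
grasp_force: 48.0
yaw 59.78 F [ 0.3 -0.6  3.9] T [-0.022 -0.196  0.009] p [0.4661 0.3214 0.1768] g 48.0 tilt [0. 0.] tool F [-0.3291  0.5651 -3.9196]
```

Scaled: -0.05 rad / 1.5708 = -0.0318.

```bash
python3 -m jog '[{"rz": -0.0191, "jaw": 0}, {"rz": -0.0318, "jaw": 0}, {"rz": -0.0318, "jaw": 0}]' | tail -1; python3 s.py
python3 -m jog '[{"rz": -0.0191, "jaw": 0}, {"rz": -0.0318, "jaw": 0}, {"rz": -0.0318, "jaw": 0}]' | tail -1; python3 s.py
```

```text
grasp_force: 48.0
yaw 62.64 F [0.  0.8 5.2] T [ 0.159 -0.246 -0.013] p [0.4661 0.3214 0.1768] g 48.0 tilt [0. 0.] tool F [ 0.6946 -0.3541 -5.152 ]
grasp_force: 48.1
yaw 65.5 F [0.7 1.9 5. ] T [ 0.257 -0.249  0.005] p [0.4662 0.3214 0.1768] g 48.1 tilt [0. 0.] tool F [ 2.003  -0.1467 -5.0381]
```

Scaled: -0.05 rad / 1.5708 = -0.0318.

```bash
python3 -m jog '[{"rz": -0.0191, "jaw": 0}, {"rz": -0.0318, "jaw": 0}, {"rz": -0.0318, "jaw": 0}]' | tail -1; python3 s.py
python3 -m jog '[{"rz": -0.0191, "jaw": 0}, {"rz": -0.0318, "jaw": 0}, {"rz": -0.0318, "jaw": 0}]' | tail -1; python3 s.py
```

```text
grasp_force: 48.1
yaw 68.4 F [1.8 1.7 4.7] T [ 0.247 -0.242 -0.077] p [0.4662 0.3214 0.1769] g 48.1 tilt [0. 0.] tool F [ 2.209   1.0353 -4.7043]
grasp_force: 48.1
yaw 71.26 F [1.4 0.3 5.2] T [ 0.189 -0.395 -0.058] p [0.4664 0.3213 0.1769] g 48.1 tilt [0.001 0.   ] tool F [ 0.7061  1.2698 -5.1689]
```

Scaled: -0.05 rad / 1.5708 = -0.0318.

```bash
python3 -m jog '[{"rz": -0.0191, "jaw": 0}, {"rz": -0.0318, "jaw": 0}, {"rz": -0.0318, "jaw": 0}]' | tail -1; python3 s.py
python3 -m jog '[{"rz": -0.0191, "jaw": 0}, {"rz": -0.0318, "jaw": 0}, {"rz": -0.0318, "jaw": 0}]' | tail -1; python3 s.py
```

```text
grasp_force: 48.1
yaw 74.11 F [1.7 0.5 5.5] T [ 0.206 -0.484 -0.04 ] p [0.4665 0.3212 0.1769] g 48.1 tilt [0.001 0.   ] tool F [ 0.9568  1.4974 -5.4868]
grasp_force: 48.1
yaw 76.97 F [2.7 1.  5.8] T [ 0.207 -0.688 -0.03 ] p [0.4667 0.3213 0.177 ] g 48.1 tilt [0.001 0.   ] tool F [ 1.5792  2.4556 -5.7685]
```

Scaled: -0.04 rad / 1.5708 = -0.0255.

```bash
python3 -m jog '[{"rz": -0.0191, "jaw": 0}, {"rz": -0.0255, "jaw": 0}, {"rz": -0.0255, "jaw": 0}]' | tail -1; python3 s.py
python3 -m jog '[{"rz": -0.0191, "jaw": 0}, {"rz": -0.0255, "jaw": 0}, {"rz": -0.0255, "jaw": 0}]' | tail -1; python3 s.py
```

```text
grasp_force: 48.0
yaw 79.22 F [2.9 1.8 4.6] T [ 0.228 -0.845 -0.159] p [0.4669 0.3212 0.177 ] g 48.0 tilt [0.001 0.   ] tool F [ 2.2593  2.4996 -4.6295]
grasp_force: 47.9
yaw 81.51 F [4.  1.1 3.3] T [ 0.229 -1.284 -0.417] p [0.4665 0.3212 0.1768] g 47.9 tilt [0.001 0.   ] tool F [ 1.7152  3.8009 -3.2899]
```

Scaled: 0.002 m / 0.8 = 0.0025, 0.001 m / 0.8 = 0.0013, 0.025 rad / 1.5708 = 0.0159.

```bash
python3 -m jog '[{"rz": 0.0159, "jaw": 0}, {"rz": 0.0159, "z": 0.0013, "jaw": 0}, {"rz": 0.0159, "z": 0.0025, "jaw": 0}, {"rz": 0.0159, "z": 0.0025, "jaw": 0}]' | tail -1; python3 s.py
python3 -m jog '[{"z": 0.0013, "jaw": 0}, {"z": 0.0019, "jaw": 0}, {"z": 0.0019, "jaw": 0}]' | tail -1; python3 s.py
```

```text
grasp_force: 48.1
yaw 80.08 F [3.  0.1 6.6] T [-0.023 -1.043 -0.095] p [0.4663 0.3212 0.1751] g 48.1 tilt [ 0.001 -0.   ] tool F [ 0.619   2.9613 -6.6167]
grasp_force: 48.4
yaw 80.08 F [ 3.4 -0.3  8. ] T [-0.155 -0.876 -0.055] p [0.4664 0.3213 0.1738] g 48.4 tilt [ 0.001 -0.   ] tool F [ 0.2407  3.3985 -7.9829]
```

Scaled: 0.0017 m / 0.8 = 0.0021, 0.0005 m / 0.8 = 0.0006.

```bash
python3 -m jog '[{"y": 0.0006, "z": 0.0013, "jaw": 0}, {"y": 0.0006, "z": 0.0021, "jaw": 0}, {"y": 0.0006, "z": 0.0021, "jaw": 0}]' | tail -1; python3 s.py
```

```text
grasp_force: 48.6
yaw 80.1 F [ 1.  -1.7  9.7] T [-0.251 -0.45  -0.034] p [0.4664 0.3213 0.1721] g 48.6 tilt [ 0.    -0.001] tool F [-1.459   1.2902 -9.6967]
```

Scaled: 0.0003 m / 0.8 = 0.0004, -0.05 rad / 1.5708 = -0.0318.

```bash
python3 -m jog '[{"rz": -0.0191, "z": 0.0004, "jaw": 0}, {"rz": -0.0318, "z": 0.0004, "jaw": 0}, {"rz": -0.0318, "z": 0.0004, "jaw": 0}]' | tail -1; python3 s.py
python3 -m jog '[{"rz": -0.0191, "jaw": 0}, {"rz": -0.0255, "jaw": 0}, {"rz": -0.0255, "jaw": 0}]' | tail -1; python3 s.py
```

```text
grasp_force: 48.8
yaw 82.98 F [ 1.9 -1.7 13. ] T [-0.39  -0.33  -0.002] p [0.4665 0.3213 0.1721] g 48.8 tilt [ 0. -0.] tool F [ -1.4149   2.0784 -13.008 ]
grasp_force: 48.8
yaw 85.26 F [ 1.  -1.4 11.6] T [-0.393 -0.467 -0.032] p [0.4665 0.3213 0.1721] g 48.8 tilt [ 0. -0.] tool F [ -1.3027   1.0777 -11.5832]
```

Scaled: -0.09 rad / 1.5708 = -0.0573.

```bash
python3 -m jog '[{"rz": -0.0191, "jaw": 0}, {"rz": -0.0382, "jaw": 0}, {"rz": -0.0573, "jaw": 0}, {"rz": -0.0573, "jaw": 0}]' | tail -1; python3 s.py
python3 -m jog '[{"rz": -0.0191, "jaw": 0}, {"rz": -0.0382, "jaw": 0}, {"rz": -0.0573, "jaw": 0}, {"rz": -0.0573, "jaw": 0}]' | tail -1; python3 s.py
python3 -m jog '[{"rz": -0.0191, "jaw": 0}, {"rz": -0.0382, "jaw": 0}, {"rz": -0.0573, "jaw": 0}, {"rz": -0.0573, "jaw": 0}]' | tail -1; python3 s.py
```

```text
grasp_force: 48.8
yaw 90.44 F [ 0.9 -0.2 12.9] T [-0.374 -0.466 -0.031] p [0.4665 0.3213 0.1721] g 48.8 tilt [ 0. -0.] tool F [ -0.1691   0.9144 -12.8775]
grasp_force: 48.8
yaw 95.6 F [ 1.7 -1.3 12.2] T [-0.325 -0.469 -0.013] p [0.4665 0.3214 0.1721] g 48.8 tilt [ 0. -0.] tool F [ -1.4456   1.6156 -12.2126]
grasp_force: 48.8
yaw 100.75 F [ 2.1 -1.3 12.1] T [-0.273 -0.471  0.005] p [0.4666 0.3214 0.1721] g 48.8 tilt [ 0.001 -0.   ] tool F [ -1.6898   1.8182 -12.0781]
```

Scaled: -0.12 rad / 1.5708 = -0.0764.

```bash
python3 -m jog '[{"rz": -0.0191, "jaw": 0}, {"rz": -0.0382, "jaw": 0}, {"rz": -0.0573, "jaw": 0}, {"rz": -0.0764, "jaw": 0}, {"rz": -0.0764, "jaw": 0}]' | tail -1; python3 s.py
python3 -m jog '[{"rz": -0.0191, "jaw": 0}, {"rz": -0.0337, "jaw": 0}, {"rz": -0.0337, "jaw": 0}]' | tail -1; python3 s.py
```

```text
grasp_force: 48.7
yaw 107.63 F [ 1.4 -1.4 12.9] T [-0.094 -0.553 -0.036] p [0.4666 0.3216 0.1721] g 48.7 tilt [0.001 0.   ] tool F [ -1.7642   0.8763 -12.8822]
grasp_force: 48.7
yaw 110.66 F [ 3.  -0.1 11. ] T [ 0.008 -0.647 -0.02 ] p [0.4666 0.3216 0.1721] g 48.7 tilt [0.001 0.   ] tool F [ -1.1824   2.7866 -10.979 ]
```

Now I lift gently and watch for a pull.

Scaled: -0.005 m / 0.8 = -0.0063, -0.004 m / 0.8 = -0.005.

```bash
python3 -m jog '[{"z": -0.0025, "jaw": 0}, {"z": -0.005, "jaw": 0}, {"z": -0.0063, "jaw": 0}, {"z": -0.0063, "jaw": 0}]' | tail -1; python3 s.py
python3 -m jog '[{"z": -0.0013, "jaw": 0}, {"z": -0.0025, "jaw": 0}, {"z": -0.0025, "jaw": 0}]' | tail -1; python3 s.py
```

```text
grasp_force: 48.0
yaw 110.65 F [3.4 1.3 6.1] T [ 0.398 -1.043 -0.031] p [0.4666 0.3216 0.1766] g 48.0 tilt [0. 0.] tool F [-0.0209  3.6586 -6.1264]
grasp_force: 47.7
yaw 110.65 F [2.5 2.3 4. ] T [ 0.698 -0.831 -0.001] p [0.4664 0.3215 0.1783] g 47.7 tilt [-0.  0.] tool F [ 1.2997  3.161  -4.0321]
```

Scaled: -0.002 m / 0.8 = -0.0025, -0.001 m / 0.8 = -0.0013.

```bash
python3 -m jog '[{"z": -0.0013, "jaw": 0}, {"z": -0.0025, "jaw": 0}, {"z": -0.0025, "jaw": 0}]' | tail -1; python3 s.py
python3 -m jog '[{"z": -0.0013, "jaw": 0}, {"z": -0.0025, "jaw": 0}, {"z": -0.0025, "jaw": 0}]' | tail -1; python3 s.py
python3 -m jog '[{"z": -0.0013, "jaw": 0}, {"z": -0.0025, "jaw": 0}, {"z": -0.0025, "jaw": 0}]' | tail -1; python3 s.py
```

```text
grasp_force: 47.4
yaw 110.64 F [3.8 3.1 1.3] T [ 0.856 -0.9   -0.005] p [0.4663 0.3214 0.1801] g 47.4 tilt [-0.  0.] tool F [ 1.5812  4.657  -1.2926]
grasp_force: 47.1
yaw 110.65 F [ 3.5  4.5 -1.4] T [ 1.028 -0.955 -0.05 ] p [0.4663 0.3214 0.1818] g 47.1 tilt [-0.001  0.   ] tool F [2.9574 4.848  1.3841]
grasp_force: 46.8
yaw 110.65 F [ 4.3  4.5 -4.3] T [ 1.324 -1.098 -0.005] p [0.4662 0.3215 0.1835] g 46.8 tilt [-0.001  0.   ] tool F [2.7186 5.6655 4.2938]
```

Run:
```python
from h import *
import cv2
a=manip.camera("scene")[160:240,200:300]
cv2.imwrite("pics/g2.png",cv2.resize(a,None,fx=7,fy=7,interpolation=cv2.INTER_CUBIC))
```

```text
(no output)
```

View pics/g2.png

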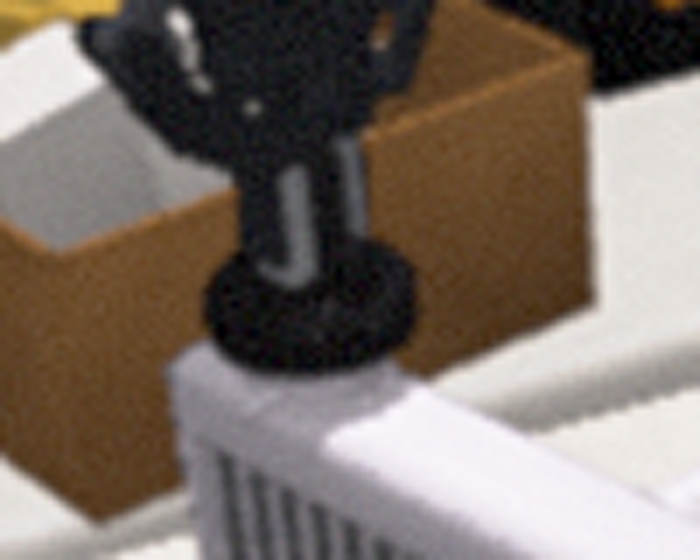

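Scaled: 0.001 m / 0.8 = 0.0013, 0.0005 m / 0.8 = 0.0006.

```bash
python3 -m jog '[{"x": 0.0006, "y": 0.0013, "jaw": 0}, {"x": 0.0006, "y": 0.0013, "jaw": 0}, {"x": 0.0006, "y": 0.0013, "jaw": 0}]' | tail -1; python3 s.py
```

```text
grasp_force: 47.1
yaw 110.64 F [ 1.  -0.1 -1.9] T [ 0.194 -0.034  0.025] p [0.4668 0.3217 0.1838] g 47.1 tilt [-0.001 -0.001] tool F [-0.4134  0.9529  1.8604]
```

Scaled: -0.002 m / 0.8 = -0.0025, -0.001 m / 0.8 = -0.0013.

```bash
python3 -m jog '[{"z": -0.0013, "jaw": 0}, {"z": -0.0025, "jaw": 0}, {"z": -0.0025, "jaw": 0}]' | tail -1; python3 s.py
python3 -m jog '[{"y": 0.0004, "z": -0.0013, "jaw": 0}, {"y": 0.0004, "z": -0.0025, "jaw": 0}, {"y": 0.0004, "z": -0.0025, "jaw": 0}]' | tail -1; python3 s.py
```

```text
grasp_force: 47.1
yaw 110.62 F [ 0.   1.1 -1.6] T [-0.024 -0.006  0.02 ] p [0.4674 0.3219 0.1863] g 47.1 tilt [ 0. -0.] tool F [1.0023 0.3776 1.5907]
grasp_force: 47.1
yaw 110.63 F [-0.4 -0.2 -1.1] T [ 0.025  0.066 -0.003] p [0.4677 0.3222 0.1884] g 47.1 tilt [ 0. -0.] tool F [-0.0334 -0.4184  1.0562]
```

Scaled: -0.072 m / 0.8 = -0.09, -0.07 m / 0.8 = -0.0875.

```bash
python3 -m jog '[{"z": -0.0063, "jaw": 0}, {"z": -0.015, "jaw": 0}, {"z": -0.0275, "jaw": 0}, {"z": -0.0425, "jaw": 0}, {"z": -0.06, "jaw": 0}, {"z": -0.075, "jaw": 0}, {"z": -0.0875, "jaw": 0}, {"z": -0.09, "jaw": 0}, {"z": -0.09, "jaw": 0}]' | tail -1; python3 s.py
python3 - <<'E'
from h import *
p=manip.get_obs()["position"]
for w in([.495,-.05,.26],[.495,-.05,.05]):print(tool(np.array(w)-p))
E
```

```text
grasp_force: 47.1
yaw 110.62 F [-0.3  0.2 -1.1] T [-0.036 -0.003  0.009] p [0.4676 0.3221 0.2601] g 47.1 tilt [-0. -0.] tool F [ 0.3082 -0.1575  1.0821]
[-3.579e-01 -1.054e-01  2.000e-04]
[-0.3579 -0.1054  0.2102]
```

Scaled: -0.358 m / 0.8 = -0.4475, -0.105 m / 0.8 = -0.1313.

```bash
python3 -m jog '[{"x": -0.0188, "y": -0.005, "jaw": 0}, {"x": -0.05, "y": -0.015, "jaw": 0}, {"x": -0.0875, "y": -0.0263, "jaw": 0}, {"x": -0.1313, "y": -0.0388, "jaw": 0}, {"x": -0.175, "y": -0.0513, "jaw": 0}, {"x": -0.2188, "y": -0.0638, "jaw": 0}, {"x": -0.2625, "y": -0.0775, "jaw": 0}, {"x": -0.3063, "y": -0.09, "jaw": 0}, {"x": -0.35, "y": -0.1025, "jaw": 0}, {"x": -0.3875, "y": -0.1138, "jaw": 0}, {"x": -0.4188, "y": -0.1225, "jaw": 0}, {"x": -0.4375, "y": -0.1288, "jaw": 0}, {"x": -0.4475, "y": -0.1313, "z": 0.0125, "jaw": 0}, {"x": -0.4475, "y": -0.1313, "z": 0.0375, "jaw": 0}, {"x": -0.4475, "y": -0.1313, "z": 0.075, "jaw": 0}, {"x": -0.4475, "y": -0.1313, "z": 0.1125, "jaw": 0}, {"x": -0.4475, "y": -0.1313, "z": 0.1375, "jaw": 0}, {"x": -0.4475, "y": -0.1313, "z": 0.15, "jaw": 0}, {"x": -0.4475, "y": -0.1313, "z": 0.15, "jaw": 0}]' | tail -1; python3 s.py
python3 - <<'E'
from h import *
import cv2
a=manip.camera("scene")[230:430,270:470]
cv2.imwrite("pics/g3.png",cv2.resize(a,None,fx=3,fy=3,interpolation=cv2.INTER_CUBIC))
E
```

```text
grasp_force: 47.1
yaw 110.68 F [ 0.  -0.2 -0. ] T [-0.016 -0.014 -0.019] p [ 0.4952 -0.0493  0.1399] g 47.1 tilt [-0.001  0.001] tool F [-0.1992 -0.059   0.0227]
```

View pics/g3.png

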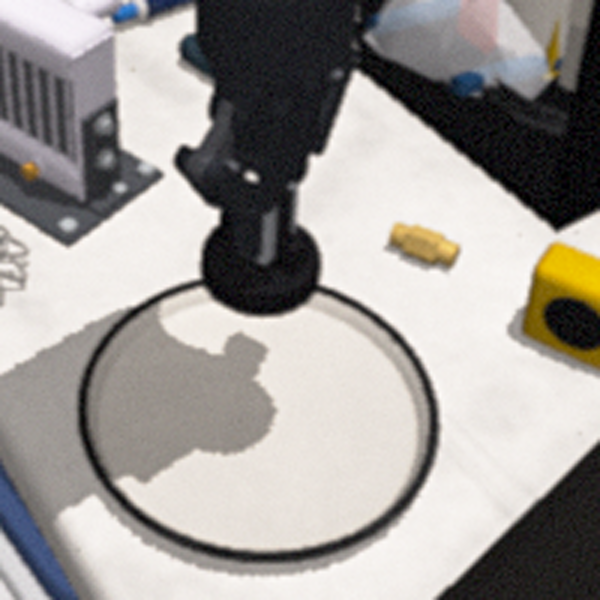

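The cap is held upright over the plate centre (cap at about 261,265 in the crop). Lowering.

Scaled: 0.092 m / 0.8 = 0.115, 0.085 m / 0.8 = 0.1063.

```bash
python3 -m jog '[{"z": 0.0125, "jaw": 0}, {"z": 0.0375, "jaw": 0}, {"z": 0.0625, "jaw": 0}, {"z": 0.0875, "jaw": 0}, {"z": 0.1063, "jaw": 0}, {"z": 0.115, "jaw": 0}, {"z": 0.115, "jaw": 0}]' | tail -1; python3 s.py
python3 -m jog '[{"z": 0.0038, "jaw": 0}, {"z": 0.0075, "jaw": 0}, {"z": 0.0113, "jaw": 0}, {"z": 0.0113, "jaw": 0}]' | tail -1; python3 s.py
python3 -m jog '[{"z": 0.0013, "jaw": 0}, {"z": 0.0025, "jaw": 0}, {"z": 0.0025, "jaw": 0}]' | tail -1; python3 s.py
```

```text
grasp_force: 47.1
yaw 110.64 F [ 0.1 -0.9 -1. ] T [0.004 0.021 0.005] p [ 0.4954 -0.0497  0.048 ] g 47.1 tilt [-0.  0.] tool F [-0.8746 -0.1881  1.0192]
grasp_force: 47.1
yaw 110.63 F [ 0.1  0.2 -1.9] T [0.024 0.048 0.006] p [ 0.4954 -0.0499  0.0392] g 47.1 tilt [-0. -0.] tool F [0.17   0.2097 1.8756]
grasp_force: 47.1
yaw 110.63 F [ 0.1  0.  -0.7] T [-0.006  0.008  0.042] p [ 0.4955 -0.0499  0.0373] g 47.1 tilt [ 0. -0.] tool F [0.0071 0.059  0.7358]
```

Scaled: 0.0015 m / 0.8 = 0.0019, 0.001 m / 0.8 = 0.0013.

```bash
python3 -m jog '[{"z": 0.0013, "jaw": 0}, {"z": 0.0019, "jaw": 0}, {"z": 0.0019, "jaw": 0}]' | tail -1; python3 s.py
python3 -m jog '[{"z": 0.0013, "jaw": 0}, {"z": 0.0019, "jaw": 0}, {"z": 0.0019, "jaw": 0}]' | tail -1; python3 s.py
```

```text
grasp_force: 47.3
yaw 110.63 F [-0.2 -0.4  1.2] T [-0.042  0.02   0.016] p [ 0.4956 -0.0499  0.0359] g 47.3 tilt [ 0. -0.] tool F [-0.3276 -0.3258 -1.2102]
grasp_force: 47.5
yaw 110.63 F [-1.2 -0.3  1.7] T [-0.072  0.17   0.001] p [ 0.4956 -0.0499  0.0344] g 47.5 tilt [ 0. -0.] tool F [ 0.1454 -1.1963 -1.7427]
```

```bash
python3 -m jog '[{"z": -0.0006, "jaw": 0.15}, {"z": -0.0006, "jaw": 0.2}, {"z": -0.0006, "jaw": 0.25}, {"z": -0.0006, "jaw": 0.35}, {"z": -0.0006, "jaw": 0.45}, {"z": -0.0006, "jaw": 0.45}]' 20 | tail -2; python3 s.py
python3 -m jog '[{"z": -0.0063, "jaw": 0.45}, {"z": -0.025, "jaw": 0.45}, {"z": -0.0625, "jaw": 0.45}, {"z": -0.1125, "jaw": 0.45}, {"z": -0.1625, "jaw": 0.45}, {"z": -0.2, "jaw": 0.45}, {"z": -0.2, "jaw": 0.45}]' | tail -1; python3 s.py
python3 - <<'E'
from h import *
import cv2
a=manip.camera("scene")[230:430,270:470]
cv2.imwrite("pics/g4.png",cv2.resize(a,None,fx=3,fy=3,interpolation=cv2.INTER_CUBIC))
E
```

```text
grip_width: 0.445
grasp_force: 0.0
yaw 110.63 F [-0.3  0.6 -1.1] T [0.    0.023 0.016] p [ 0.4955 -0.0499  0.0348] g 0.0 tilt [ 0. -0.] tool F [ 0.6372 -0.0852  1.1464]
grasp_force: 0.0
yaw 110.64 F [0.4 0.1 0.7] T [ 0.04   0.034 -0.057] p [ 0.4969 -0.0497  0.198 ] g 0.0 tilt [ 0.005 -0.002] tool F [-0.0293  0.3818 -0.6805]
```

View pics/g4.png

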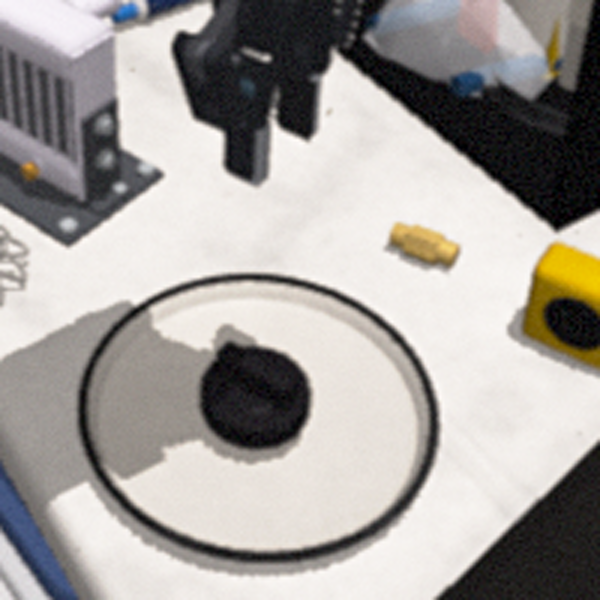

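The cap stands upright near the middle of the plate (crop 256,397), and the gripper is clear of it.

```bash
python3 -m jog '[{"jaw": 0.45}, {"jaw": 0.45}, {"jaw": 0.45}]' | head -1; python3 -c "
from workcell import manip
print(manip.hand_in())"
```

```text
clock: 28.38
the job is handed in; nothing more can be done
None
```

The cap is off the radiator and standing upright near the middle of the plate; I handed the job in at 28.4 s, but `hand_in` returned no verdict. Twist peaked at about 0.42 Nm and press at about 13 N in the readings, and nothing else was touched that I could see.

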